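# Queue the ice-cream tubs, clear the cup, ring for collection

## Robot

A 6-joint arm with a two-finger parallel gripper is mounted at the origin on the work surface. World frame = base frame: x ahead of the robot, y to its left, z up, the work surface at z = 0. Lengths are in m, angles in rad, forces in N, time in s.
With the tool pointing down it reaches from about 0.275 to 0.85 m from the base axis. Payload 5.2 kg.
Tool frame: the origin (TCP) lies on the mounting face of the last link; the fingertips stand 173 mm ahead of it and the grasp point (between the pads) lies 155 mm ahead of it; z points along the fingers, y is the line along which they close (so a half turn about z gives the same grasp; the last joint's range is limited). The gripper opens to 85 mm and grips with 20 to 120 N. Pads are 22 mm wide; open, the fingers measure 114 mm over their backs; the gripper's body (76 mm by 85 mm) begins 54 mm behind the grasp point. The pads swing forward as they close: fully open they stand 13 mm farther back than shut.
Start: joints at [-1.438, 0.259, 1.535, -0, 1.348, -0.203], TCP at [0.181, -0.519, 0.405] pointing down, gripper open.
Joint ranges: [-3.14, 3.14], [-0.91, 2.08], [0.19, 2.58], [-1.22, 4.36], [0.22, 2.71], [-3.12, 3.12]. Speed limits (rad/s): [2.57, 2.57, 3.14, 3.14, 3.14, 3.14].

## Interface

Orientations are given as a unit quaternion [w, x, y, z].
In Python, from bench import r, imaging, workorder gives the robot as it stands. The module is installed in compiled form; this text tells all that it offers.
- The arm moves only by the tool carry_out, never from a script. Its argument "motion" is a list of rows, each a list of 3 entries, a list of its own where there are three numbers: the opening, from -1 (shut) to 1 (fully open), then the shift along the tool's x, y, z in mm, then the turn about the tool's z in rad. In form: [[fingers, [x, y, z], spin], ...]. A call has exactly 8 rows; each row is the pose to reach, as a shift and turn from the pose commanded when the call began, along the tool's axes at that moment; what a row does not reach only later rows make up. A row lasts 1/8 s, in which the tool goes at most 62.5 mm and 10.7 degrees, less where a joint would pass 70% of its speed; a pose out of reach is approached as far as the arm can. A call with a gripper value outside its range is refused whole. The fingers move at their own pace and stop on an object; "newtons" is the grip in N (left out, the last holds). Time passes only in rows, so rows that repeat a pose let the fingers close, or fill a call up. It gives the time, the measured TCP pose, the force, the opening and the grip force at its end, in the units of the state.
- r.observe(): the state, without advancing time (a new reading comes with each control period).
- imaging.get_image(name): name is "scene" or "top" or "wrist"; returns the picture (384x512x3 uint8, red, green, blue); there is no depth.
- imaging.camera_params(name): a dict with "mtx" (3x3 intrinsics, pixels), "D" ([k1, k2, p1, p2, k3] as OpenCV has them; the pictures are not rectified), "xyz" and "rotation" of the camera in the world. Camera axes: x right, y up, looking along -z (the intrinsics and any distortion apply to the point x, -y, -z); pixel columns grow to the right and rows downward; lengths in m; the calibration is good to about 2 mm. A picture is of the moment at which its call begins: read the wrist's pose just before it. camera_params takes no time and is no camera call; for the wrist camera it gives the pose at the moment of the call.
- workorder.sign_off(): hands the job in; it is judged then, once.
The state is a dict: "time_s": time; "qpos": joint angles; "joint_vel": joint speeds; "tau": joint torques, N m; "ee_pos": TCP position; "tcp_rot": TCP orientation; "ft_force": force on the tool from outside, world axes, zero at the start; "torque": the same for the moment, N m; "opening": finger opening in m; "grasp_force": force on a finger pad.
Only numpy, scipy, OpenCV 4.12 (cv2) and the standard library are available. Lean on these libraries where they do the work, as an engineer would, in place of code of your own. Each camera call takes 0.05 s, during which the arm holds its last target. There are 200 camera calls.

## Task

Get this order ready at the kiosk counter: put the used espresso cup that stands in front of the collection lane upright on the middle of its saucer, and slide all the red-lidded ice-cream tubs, upright and without lifting them off the counter, one by one into single file between the guide rails, until the first is against the end stop and each touches the next. When all that is in place, ring for the waiter by pressing the bell's plunger fully down to its stop and letting it come up again. Leave the sugar jar where it stands.

Things in the scene. Friction and masses are not known exactly. Their poses are not given: they have to be found in the camera images.
- lane: Fixed lane of two red-topped aluminium rails on the counter (no floor), 56 mm apart inside, 8 mm thick, 43 mm high. Origin on the counter, centre of the mouth; +y runs along the lane centre line, 270 mm in to the inner face of the red end stop (55 mm high). Before the mouth (towards -y) the rails flare out at 35 degrees for 50 mm, to 125 mm wide inside. Place and angle vary.
- tub1: Small ice-cream tub: straight upright cylinder 52 mm in diameter, 60 mm high, about 0.12 kg, pale with a pink band and a red lid. Origin at the centre of its underside, z up through the lid. Three to five of the five tubs are present; None from the start if absent.
- tub2: Small ice-cream tub: straight upright cylinder 52 mm in diameter, 60 mm high, about 0.12 kg, pale with a pink band and a red lid. Origin at the centre of its underside, z up through the lid. Three to five of the five tubs are present; None from the start if absent.
- tub3: Small ice-cream tub: straight upright cylinder 52 mm in diameter, 60 mm high, about 0.12 kg, pale with a pink band and a red lid. Origin at the centre of its underside, z up through the lid. Three to five of the five tubs are present; None from the start if absent.
- tub4: Small ice-cream tub: straight upright cylinder 52 mm in diameter, 60 mm high, about 0.12 kg, pale with a pink band and a red lid. Origin at the centre of its underside, z up through the lid. Three to five of the five tubs are present; None from the start if absent.
- tub5: Small ice-cream tub: straight upright cylinder 52 mm in diameter, 60 mm high, about 0.12 kg, pale with a pink band and a red lid. Origin at the centre of its underside, z up through the lid. Three to five of the five tubs are present; None from the start if absent.
- cup: White espresso cup, 62 mm across the rim, 58 mm high, wall 4 mm, with a small handle on its own +y side (reaching about 57 mm from the axis), standing mouth up just in front of the lane's mouth. Origin at the centre of its underside.
- saucer: White saucer: flat-topped disc 118 mm across at the top, 84 mm at the foot, 10 mm high; the cup stands on its top, 10 mm above the counter. Origin at the centre of its underside. Loose, 0.25 kg. It and the bell may have changed places.
- bell: Fixed service bell: black base 82 mm across, steel dome up to 40 mm high. Origin at the centre of its underside.
- bell_head (a point): Centre of the top of the bell's plunger head (brass disc 22 mm across), 57 mm above the counter when up.
- plunger (a joint): Travel of the bell's plunger, m: 0 up, 0.007 fully down at its stop; a spring (about 5.5 N at the stop) lifts it again.
- sugar: Sugar jar, a bystander among the tubs: glass with steel lid, 54 mm in diameter, 78 mm high. Origin at the centre of its underside. Leave it where it is.
Not all that is in view belongs to the job. Leave any purple or turquoise look-alike of the tub5 alone.

How it is judged:
On the way, in this order (a step that is already met when the one before it is completed fails the run):
1. every tub present stands in the lane in a closed-up file and the cup stands on the saucer (y of each of tub1, tub2, tub3, tub4, tub5 in the frame of lane above 0.008 m and x of tub1 in the frame of lane between -0.012 and 0.012 m and angle between each of tub1, tub2, tub3, tub4, tub5's own z axis and vertical below 0.15 rad and height (world z) of each of tub1, tub2, tub3, tub4, tub5 below 0.01 m and x of tub2 in the frame of lane between -0.012 and 0.012 m and x of tub3 in the frame of lane between -0.012 and 0.012 m and x of tub4 in the frame of lane between -0.012 and 0.012 m and x of tub5 in the frame of lane between -0.012 and 0.012 m and (y of tub1 in the frame of lane between 0.236 and 0.252 m or y of tub2 in the frame of lane between 0.236 and 0.252 m or y of tub3 in the frame of lane between 0.236 and 0.252 m or y of tub4 in the frame of lane between 0.236 and 0.252 m or y of tub5 in the frame of lane between 0.236 and 0.252 m) and (y of each of tub1, tub2, tub3, tub4, tub5 in the frame of lane above 0.236 m or y of tub1 in the frame of lane between 0.179 and 0.2 m or y of tub2 in the frame of lane between 0.179 and 0.2 m or y of tub3 in the frame of lane between 0.179 and 0.2 m or y of tub4 in the frame of lane between 0.179 and 0.2 m or y of tub5 in the frame of lane between 0.179 and 0.2 m) and (y of each of tub1, tub2, tub3, tub4, tub5 in the frame of lane above 0.179 m or y of tub1 in the frame of lane between 0.122 and 0.148 m or y of tub2 in the frame of lane between 0.122 and 0.148 m or y of tub3 in the frame of lane between 0.122 and 0.148 m or y of tub4 in the frame of lane between 0.122 and 0.148 m or y of tub5 in the frame of lane between 0.122 and 0.148 m) and (y of each of tub1, tub2, tub3, tub4, tub5 in the frame of lane above 0.122 m or y of tub1 in the frame of lane between 0.065 and 0.096 m or y of tub2 in the frame of lane between 0.065 and 0.096 m or y of tub3 in the frame of lane between 0.065 and 0.096 m or y of tub4 in the frame of lane between 0.065 and 0.096 m or y of tub5 in the frame of lane between 0.065 and 0.096 m) and (y of each of tub1, tub2, tub3, tub4, tub5 in the frame of lane above 0.065 m or y of tub1 in the frame of lane between 0.008 and 0.044 m or y of tub2 in the frame of lane between 0.008 and 0.044 m or y of tub3 in the frame of lane between 0.008 and 0.044 m or y of tub4 in the frame of lane between 0.008 and 0.044 m or y of tub5 in the frame of lane between 0.008 and 0.044 m) and horizontal distance between cup and saucer below 0.018 m and angle between cup's own z axis and vertical below 0.12 rad and z of cup in the frame of saucer between 0.006 and 0.016 m and height (world z) of saucer below 0.006 m and angle between saucer's own z axis and vertical below 0.1 rad and linear speed of cup below 0.03 m/s), for 0.3 s.
2. the bell's plunger is pressed down to its stop (value of joint plunger above 0.0057 m), for 0.05 s.
At the end, for the whole second after the job is handed in: Every tub present upright on the counter between the rails, the first within 8 mm of the end stop, each next closed up to it (gaps under about 5 mm); cup upright within 18 mm of the centre of the saucer, which lies flat; plunger up; all at rest (all of step 1 and linear speed of each of tub1, tub2, tub3, tub4, tub5 below 0.03 m/s and value of joint plunger below 0.0015 m); the robot touches nothing.
It fails at once if a tub is lifted off the counter (more than 40 mm) (height (world z) of any of tub1, tub2, tub3, tub4, tub5 above 0.04 m).
It fails at once if the sugar jar is moved more than 50 mm or knocked over ((distance of sugar from where it was at the start of the episode above 0.05 m or angle between sugar's own z axis and vertical above 0.5 rad)).
Of tub1, tub2, tub3, tub4, tub5 only 3 to 5 are there at a start; the rules pass over those that are not, and their reading is None.
At some moment in a run one of tub1, tub2, tub3, tub4, tub5 may be knocked a few centimetres aside while the robot is not near it.
Once in a run the grip may slacken for a moment while it holds something.
It also fails if it takes over 210 s, if anything falls off the work surface, if the arm or the gripper's body presses on something with over 40 N, if the wrist force passes 120 N, or if a joint passes its speed limit or range.

## Working session

There is one attempt and no reset: what is moved stays moved. The work goes in short steps, Python scripts to look and compute and a tool call to move; the robot and the scene stay as the last step left them, time stands still between calls to the robot, and variables do not carry over. Pictures are saved under pics/ and viewed, at most 14 in all, crops included, and the job is handed in when it is done.

Besides the shell and the picture viewer there is one more tool, called after ">>>" as name(argument=value, ...), one argument or row to a line, values as JSON. carry_out: Moves the arm, as the interface text tells. Its arguments: {"type":"object","properties":{"motion":{"type":"array"},"newtons":{"type":"number"}},"required":["motion"]}

```bash
mkdir -p pics; python3 - <<'E'
from bench import r, imaging
import cv2, numpy as np
s=r.observe(); print(s)
for n in("top","scene"):
    p=imaging.camera_params(n); print(n,p)
    cv2.imwrite(f"pics/{n}0.png",imaging.get_image(n)[:,:,::-1])
E
```

```text
{'time_s': 0.0, 'qpos': array([-1.43780918e+00,  2.59330218e-01,  1.53607094e+00, -5.75881813e-05,
        1.34793194e+00, -2.02827517e-01]), 'joint_vel': array([ 4.91887229e-04,  1.13604402e-04, -6.37126323e-04,  5.68487983e-05,
        1.02997469e-03, -3.49343296e-04]), 'tau': array([-7.59138711e-04, -4.46039343e+01, -2.90571195e+01, -4.00808121e-04,
        1.16821483e-02, -1.43675697e-05]), 'ee_pos': array([ 0.18121663, -0.51907254,  0.40388614]), 'tcp_rot': array([-8.70670423e-04,  9.85935210e-01,  1.67125713e-01,  2.32279391e-06]), 'ft_force': array([ 0.58338255,  0.48612268, -0.04148112]), 'torque': array([-0.00149821, -0.05726632,  0.00224197]), 'grasp_force': 0.0, 'opening': 0.0855203355117172}
top {'mtx': array([[379.25161666,   0.        , 257.428407  ],
       [  0.        , 379.25161666, 192.94555817],
       [  0.        ,   0.        ,   1.        ]]), 'D': array([0.00702448, 0.        , 0.        , 0.        , 0.        ]), 'xyz': array([0.43804022, 0.00961859, 0.92957449]), 'rotation': array([ 0.70965182,  0.04135373, -0.06521136, -0.70030825])}
scene {'mtx': array([[357.32868179,   0.        , 262.74986968],
       [  0.        , 357.32868179, 186.43291205],
       [  0.        ,   0.        ,   1.        ]]), 'D': array([-0.04357728,  0.        ,  0.        ,  0.        ,  0.        ]), 'xyz': array([ 1.15416659, -0.29563813,  0.51885721]), 'rotation': array([0.76403182, 0.38556184, 0.23121024, 0.46275186])}
```

View pics/top0.png

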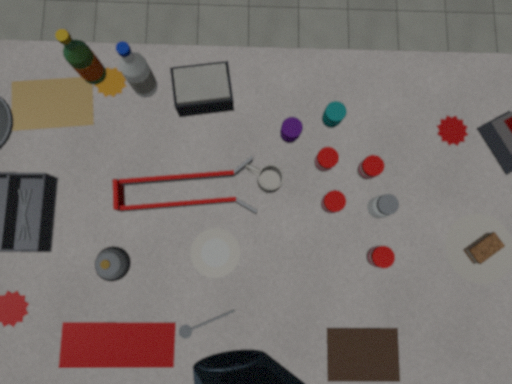

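View pics/scene0.png

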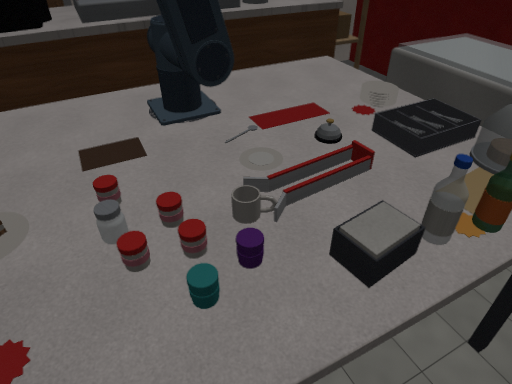

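Top view: four red tubs at (327,158), (372,167), (334,202), (382,257). The sugar jar is at (385,205), the cup at (269,179) with its handle towards (248,165), the saucer at (215,253) and the bell at (112,263). The lane mouth is near (235,187), with the end stop at (118,193). The scene view also shows four red tubs; the purple and teal ones are look-alikes.

```bash
cat > h.py <<'E'
from bench import r, imaging
import cv2, numpy as np
from scipy.spatial.transform import Rotation as R
def rot(q): return R.from_quat(np.roll(q,-1)).as_matrix()
def back(name,px,z,p=None):
    p=p or imaging.camera_params(name)
    u=cv2.undistortPoints(np.float64(px).reshape(-1,1,2),p["mtx"],p["D"]).reshape(-1,2)
    d=np.c_[u[:,0],-u[:,1],-np.ones(len(u))]@rot(p["rotation"]).T
    t=(z-p["xyz"][2])/d[:,2]
    return (p["xyz"]+d*t[:,None])[:,:2]
def blobs(mask,amin,amax=1e9):
    n,l,st,c=cv2.connectedComponentsWithStats(mask.astype(np.uint8))
    return [(c[i],st[i]) for i in range(1,n) if amin<=st[i,4]<=amax]
def red(im):
    h=cv2.cvtColor(im,cv2.COLOR_RGB2HSV); return ((h[...,0]<8)|(h[...,0]>172))&(h[...,1]>140)&(h[...,2]>70)
def lane(im):
    # red rail tops + stop: minimum-area rectangle on rail-top plane
    n,l,st,c=cv2.connectedComponentsWithStats(red(im).astype(np.uint8))
    b=[i for i in range(1,n) if st[i,2]>90 and st[i,1]<200]
    return n,l,st,c
def tool(dxyz):  # world shift -> tool shift mm
    return np.round(rot(r.observe()["tcp_rot"]).T@np.array(dxyz)*1000,1)
E
python3 - <<'E'
from h import *
im=cv2.imread("pics/top0.png")[:,:,::-1].copy(); p=imaging.camera_params("top")
m=red(im)
for c,st in blobs(m,40): print("red",c.round(1),st, back("top",c,.06,p).round(4))
h=cv2.cvtColor(im,cv2.COLOR_RGB2HSV)
# rails edges
l=cv2.connectedComponents(m.astype(np.uint8))[1]
for col in (130,150,170,190,210,230):
    rr=np.where(m[165:215,col])[0]+165; print(col,rr, back("top",[[col,rr.min()],[col,rr.max()]],.043,p).round(4).tolist())
rr=np.where(m[193,105:140])[0]+105; print("stop cols",rr,back("top",[[rr.max()+.5,193]],.055,p))
g=cv2.cvtColor(im,cv2.COLOR_RGB2GRAY)
cv2.imwrite("pics/crop0.png",cv2.resize(im[140:290,90:290,::-1],None,fx=4,fy=4,interpolation=cv2.INTER_CUBIC))
E
```

```text
red [452.  130.1] [438 117  29  27 551] [[ 0.7319 -0.4885]]
red [509.1 122.9] [505 117   7  14  55] [[ 0.7528 -0.631 ]]
red [327.2 157.4] [317 148  21  20 331] [[ 0.6583 -0.1835]]
red [372.5 165.5] [362 156  22  20 342] [[ 0.6406 -0.2912]]
red [166.3 190.7] [113 171 122  39 958] [[0.5724 0.1909]]
red [334.1 200.9] [324 191  21  21 342] [[ 0.5546 -0.1979]]
red [382.4 256.5] [372 247  22  21 368] [[ 0.428  -0.3066]]
red [ 11.7 308.2] [  0 293  27  32 679] [[0.3099 0.5103]]
red [117.  344.7] [  60  323  115   44 4893] [[0.2346 0.2804]]
130 [179 180 181 182 206 207 208] [[0.6014, 0.2802], [0.533, 0.2761]]
150 [177 178 179 180 204 205 206 207] [[0.607, 0.234], [0.536, 0.2302]]
170 [176 177 178 179 203 204 205] [[0.6103, 0.1874], [0.5413, 0.1843]]
190 [175 176 177 201 202 203 204] [[0.6135, 0.1405], [0.5444, 0.1379]]
210 [173 174 175 200 201 202] [[0.6192, 0.0935], [0.5498, 0.0915]]
230 [171 172 173 174 198 199 200] [[0.6249, 0.0462], [0.5552, 0.0447]]
stop cols [114 115 116 117 118] [[0.56601653 0.30070872]]
```

View pics/crop0.png

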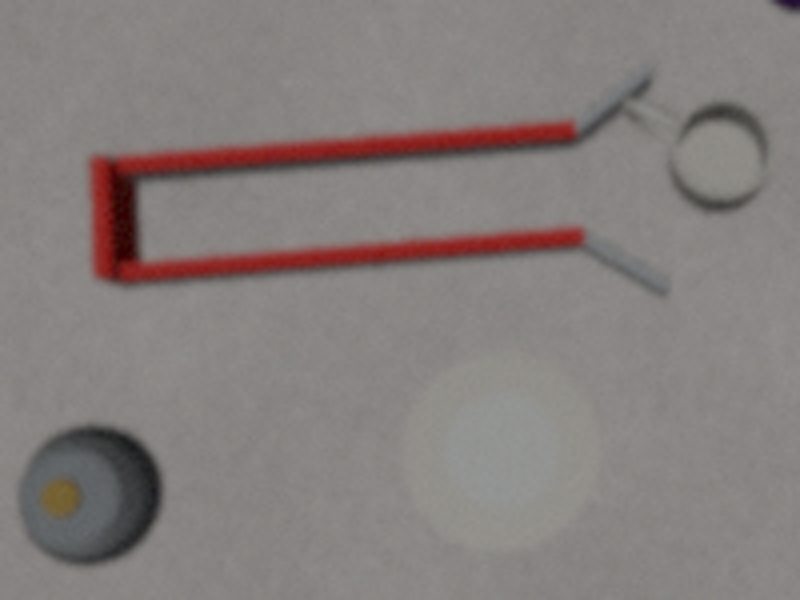

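The crop (4×, offset 90,140) puts the cup rim centre at (269.7,179.5), with the handle tip near (245,164). The saucer centre is at (215.2,252.8) and the plunger at (105.3,264.3). The rail ends at the mouth are at (234,172.5) and (236.2,199.2).

```bash
python3 - <<'E'
from h import *
im=cv2.imread("pics/top0.png")[:,:,::-1].copy(); p=imaging.camera_params("top"); m=red(im)
P=[]
for col in range(132,232,4):
    rr=np.where(m[165:215,col])[0]+165; P.append(back("top",[[col,rr.min()-.5],[col,rr.max()+.5]],.043,p).mean(0))
P=np.array(P); a=np.polyfit(P[:,1],P[:,0],1); d=np.array([-(-a[0]),1]); d/=np.linalg.norm(d); 
print("centre line x=a*y+b",a.round(4),"lane +y dir",d.round(4),"angle",np.arctan(a[0]).round(4))
ends=back("top",[[234.5,172.5],[236.6,199.2]],.043,p); print("mouth",ends.round(4),ends.mean(0).round(4))
print("cup",back("top",[[269.7,179.5]],.058,p).round(4),"handle",back("top",[[245,164.2]],.04,p).round(4))
print("saucer",back("top",[[215.2,252.8]],.01,p).round(4),"bell",back("top",[[105.3,264.3]],.057,p).round(4))
q=imaging.camera_params("wrist"); s=r.observe(); print("wristcam offset in tool",rot(s["tcp_rot"]).T@(q["xyz"]-s["ee_pos"]), (rot(s["tcp_rot"]).T@rot(q["rotation"])).round(3).tolist())
T=rot(s["tcp_rot"]); print(T.round(3).tolist())
E
```

```text
centre line x=a*y+b [-0.0971  0.5936] lane +y dir [-0.0967  0.9953] angle -0.0968
mouth [[0.6214 0.0355]
 [0.5574 0.0293]] [0.5894 0.0324]
cup [[ 0.6031 -0.0476]] handle [[0.6428 0.0108]]
saucer [[0.432  0.0785]] bell [[0.4046 0.3186]]
wristcam offset in tool [ 0.08136452 -0.00046496  0.03035392] [[-0.0, 0.949, 0.316], [1.0, 0.0, 0.001], [0.001, 0.316, -0.949]]
[[0.944, 0.33, -0.0], [0.33, -0.944, 0.002], [0.0, -0.002, -1.0]]
```

>>> carry_out(
  motion=[
    [1,[60,-30,10],-0.1],
    [1,[110,-60,20],-0.2],
    [1,[165,-90,30],-0.3],
    [1,[220,-120,40],-0.4],
    [1,[275,-150,50],-0.5],
    [1,[330,-180,60],-0.6],
    [1,[385,-210,70],-0.635],
    [1,[440,-240,80],-0.635],
  ],
  newtons=30,
)

```text
time_s: 1.1
ee_pos: [0.5136, -0.1515, 0.3254]
tcp_rot: [-0.0, 0.884, 0.467, -0.0]
ft_force: [1.0, -0.9, 0.9]
opening: 0.0851
grasp_force: 0.0
```

```bash
cat >> h.py <<'E'
def go(x,y,z=None,az=None):
    s=r.observe(); T=rot(s["tcp_rot"]); a=np.arctan2(T[1,0],T[0,0]); e=s["ee_pos"]
    z=e[2] if z is None else z
    print("t",round(s["time_s"],2),"at",e.round(4),"az",a.round(4),"F",s["ft_force"].round(1),"open",round(s["opening"],4),"grip",round(s["grasp_force"],1),"zdir",T[:,2].round(4))
    print("shift",tool(np.array([x,y,z])-e),"spin",None if az is None else round(a-az,3))
E
python3 -c "
from h import *
go(.603,-.0476,.29,.97)"
```

```text
t 1.1 at [ 0.5136 -0.1515  0.3254] az 0.9712 F [ 1.  -0.9  0.9] open 0.0851 grip 0.0 zdir [-1.e-04 -1.e-04 -1.e+00]
shift [136.3  15.2  35.4] spin 0.001
```

>>> carry_out(
  motion=[
    [1,[50,5,10],0],
    [1,[100,11,22],0],
    [1,[136,15,35],0],
    [1,[136,15,35],0],
    [1,[136,15,60],0],
    [1,[136,15,90],0],
    [1,[136,15,115],0],
    [1,[136,15,118],0],
  ],
)

```text
time_s: 2.1
ee_pos: [0.6004, -0.0501, 0.2062]
tcp_rot: [-0.001, 0.885, 0.466, -0.002]
ft_force: [0.0, 0.1, 0.7]
opening: 0.0851
grasp_force: 0.0
```

>>> carry_out(
  motion=[
    [-0.5,[0,0,0],0],
    [-0.5,[0,0,0],0],
    [-0.5,[0,0,0],0],
    [-0.5,[0,0,0],0],
    [-0.5,[0,0,0],0],
    [-0.5,[0,0,-20],0],
    [-0.5,[0,0,-50],0],
    [-0.5,[0,0,-70],0],
  ],
)

```text
time_s: 3.1
ee_pos: [0.6018, -0.0494, 0.2795]
tcp_rot: [0.0, 0.884, 0.467, 0.001]
ft_force: [0.1, -0.9, -0.8]
opening: 0.06
grasp_force: 32.8
```

```bash
python3 -c "
from h import *
go(.432,.0785)
cv2.imwrite('pics/w1.png',np.hstack([imaging.get_image('wrist'),imaging.get_image('scene')])[:,:,::-1][::1,::1])
im=cv2.imread('pics/w1.png');cv2.imwrite('pics/w1.png',cv2.resize(im,(800,300)))"
```

```text
t 3.1 at [ 0.6018 -0.0494  0.2795] az 0.971 F [ 0.1 -0.9 -0.8] open 0.06 grip 32.8 zdir [ 1.2e-03 -2.0e-04 -1.0e+00]
shift [ 9.700e+00 -2.123e+02 -2.000e-01] spin None
```

View pics/w1.png

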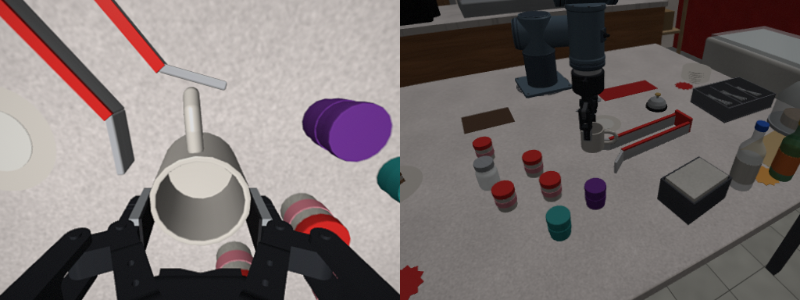

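Wrist view: the cup is squarely between the pads with its handle pointing along the tool's +x, clear of the lane. The tubs are unchanged.

>>> carry_out(
  motion=[
    [-0.5,[2,-45,0],0],
    [-0.5,[4,-90,0],0],
    [-0.5,[6,-135,0],0],
    [-0.5,[8,-180,0],0],
    [-0.5,[10,-212,0],0],
    [-0.5,[10,-212,0],0],
    [-0.5,[10,-212,20],0],
    [-0.5,[10,-212,40],0],
  ],
)

```text
time_s: 4.2
ee_pos: [0.4332, 0.0781, 0.2374]
tcp_rot: [0.0, 0.885, 0.467, 0.001]
ft_force: [0.8, -0.2, -0.7]
opening: 0.0599
grasp_force: 33.0
```

```bash
python3 -c "
from h import *
go(.432,.0785,.217)"
```

```text
t 4.2 at [0.4332 0.0781 0.2374] az 0.9707 F [ 0.8 -0.2 -0.7] open 0.0599 grip 33.0 zdir [ 1.6e-03 -2.0e-04 -1.0e+00]
shift [-0.3 -1.2 20.4] spin None
```

>>> carry_out(
  motion=[
    [-0.5,[0,-1,10],0],
    [-0.5,[0,-1,18],0],
    [-0.5,[0,-1,21],0],
    [-0.5,[0,-1,21],0],
    [0.9,[0,-1,21],0],
    [0.9,[0,-1,21],0],
    [0.9,[0,-1,21],0],
    [0.9,[0,-1,21],0],
  ],
)

```text
time_s: 5.2
ee_pos: [0.4316, 0.079, 0.2168]
tcp_rot: [-0.0, 0.884, 0.467, -0.0]
ft_force: [-0.0, -0.2, 0.1]
opening: 0.081
grasp_force: 0.0
```

>>> carry_out(
  motion=[
    [0.9,[0,0,-15],0],
    [0.9,[0,0,-40],0],
    [0.9,[0,0,-90],0],
    [0.9,[-40,0,-90],-0.1],
    [0.9,[-90,0,-90],-0.25],
    [0.9,[-140,0,-90],-0.4],
    [0.9,[-180,0,-90],-0.55],
    [0.9,[-180,0,-90],-0.697],
  ],
)

```text
time_s: 6.2
ee_pos: [0.3287, -0.0712, 0.3069]
tcp_rot: [0.0, 0.672, 0.741, -0.0]
ft_force: [-0.1, 0.8, 0.2]
opening: 0.0812
grasp_force: 0.0
```

```bash
cat >> h.py <<'E'
def tubs():
    im=imaging.get_image("top"); p=imaging.camera_params("top")
    for c,st in blobs(red(im),60,460):
        w=back("top",c,.06,p)[0]; d=w-np.array([.590,.0324])
        print("tub px",c.round(0),"area",st[4],"xy",w.round(4),"lane",(d@[.9953,.0967]).round(4),(d@[-.0967,.9953]).round(4))
    return im
E
python3 -c "
from h import *
im=tubs(); go(.5546,-.1979,.29,1.668)
cv2.imwrite('pics/t2.png',np.hstack([im,imaging.get_image('scene')])[::-1][::-1][:,:,::-1])
im=cv2.imread('pics/t2.png');cv2.imwrite('pics/t2.png',cv2.resize(im,(800,300)))"
```

```text
tub px [327. 157.] area 330 xy [ 0.6583 -0.1837] lane 0.047 -0.2216
tub px [372. 166.] area 342 xy [ 0.6406 -0.2911] lane 0.0191 -0.3268
tub px [334. 201.] area 344 xy [ 0.5547 -0.198 ] lane -0.0575 -0.2259
tub px [382. 257.] area 366 xy [ 0.4279 -0.3067] lane -0.1941 -0.3218
t 6.25 at [ 0.3292 -0.0707  0.3069] az 1.6752 F [-0.  -0.2 -1.1] open 0.0813 grip 0.0 zdir [ 0.e+00 -3.e-04 -1.e+00]
shift [-150.   210.9   17. ] spin 0.007
```

View pics/t2.png

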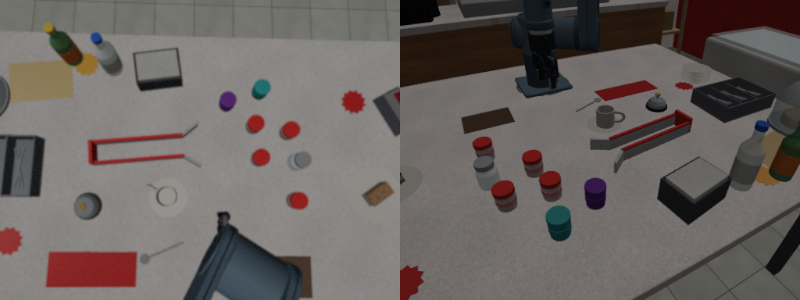

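Top and scene views: the cup stands upright on the middle of the saucer, and the four tubs have not moved. The first one to take is at (334,201).

>>> carry_out(
  motion=[
    [0.6,[-35,50,4],0],
    [0.6,[-70,100,8],0],
    [0.6,[-105,150,12],0],
    [0.6,[-140,195,16],0],
    [0.6,[-150,211,17],0.007],
    [0.6,[-150,211,45],0.007],
    [0.6,[-150,211,75],0.007],
    [0.6,[-150,211,89],0.007],
  ],
)

```text
time_s: 7.3
ee_pos: [0.5543, -0.1973, 0.2157]
tcp_rot: [-0.002, 0.675, 0.738, -0.0]
ft_force: [-0.2, 0.1, 0.8]
opening: 0.068
grasp_force: 0.0
```

>>> carry_out(
  motion=[
    [0.6,[0,0,0],0],
    [-0.5,[0,0,0],0],
    [-0.5,[0,0,0],0],
    [-0.5,[0,0,0],0],
    [-0.5,[0,0,0],0],
    [-0.5,[0,0,0],0],
    [-0.5,[0,0,0],0],
    [-0.5,[0,0,0],0],
  ],
)

```text
time_s: 8.3
ee_pos: [0.5549, -0.1987, 0.2192]
tcp_rot: [0.001, 0.675, 0.738, 0.0]
ft_force: [-0.1, -0.3, 6.8]
opening: 0.0503
grasp_force: 32.0
```

```bash
python3 -c "
from h import *
go(.590+.0967*.06,.0324-.9953*.06,.218,1.668)
cv2.imwrite('pics/w3.png',cv2.resize(np.hstack([imaging.get_image('wrist'),imaging.get_image('scene')]),(800,300))[:,:,::-1])"
```

```text
t 8.3 at [ 0.5549 -0.1987  0.2192] az 1.6606 F [-0.1 -0.3  6.8] open 0.0503 grip 32.0 zdir [ 0.0022 -0.0012 -1.    ]
shift [167.   56.1   1.1] spin -0.007
```

View pics/w3.png

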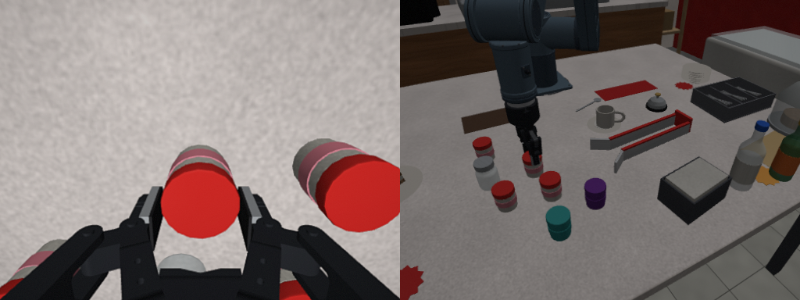

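Wrist view: the tub is centred between the pads, gripped at the lid.

>>> carry_out(
  motion=[
    [-0.5,[20,7,-1],0],
    [-0.5,[45,15,-1],0],
    [-0.5,[70,23,-1],0],
    [-0.5,[95,32,-1],0],
    [-0.5,[120,40,-1],0],
    [-0.5,[145,49,-1],-0.007],
    [-0.5,[167,56,-1],-0.007],
    [-0.5,[167,56,-1],-0.007],
  ],
)

```text
time_s: 9.4
ee_pos: [0.5951, -0.0249, 0.2188]
tcp_rot: [-0.0, 0.671, 0.741, 0.0]
ft_force: [0.4, -0.0, -0.8]
opening: 0.0504
grasp_force: 34.5
```

```bash
python3 -c "
from h import *
go(.590-.0967*.243,.0324+.9953*.243,.219,1.668)
go(.590-.0967*.03,.0324+.9953*.03,.219,1.668)"
```

```text
t 9.4 at [ 0.5951 -0.0249  0.2188] az 1.6703 F [ 0.4 -0.  -0.8] open 0.0504 grip 34.5 zdir [-3.e-04  7.e-04 -1.e+00]
shift [3.006e+02 1.200e+00 1.000e-01] spin 0.002
t 9.4 at [ 0.5951 -0.0249  0.2188] az 1.6703 F [ 0.4 -0.  -0.8] open 0.0504 grip 34.5 zdir [-3.e-04  7.e-04 -1.e+00]
shift [87.6  0.7 -0.1] spin 0.002
```

>>> carry_out(
  motion=[
    [-0.5,[20,0,0],0],
    [-0.5,[40,0,0],0],
    [-0.5,[60,0.5,0],0.002],
    [-0.5,[80,0.5,0],0.002],
    [-0.5,[100,0.5,0],0.002],
    [-0.5,[120,0.5,0],0.002],
    [-0.5,[140,0.5,0],0.002],
    [-0.5,[150,0.5,0],0.002],
  ],
)

```text
time_s: 10.4
ee_pos: [0.5812, 0.1233, 0.2194]
tcp_rot: [0.001, 0.672, 0.74, 0.0]
ft_force: [0.9, -3.8, 6.0]
opening: 0.0506
grasp_force: 39.1
```

```bash
python3 -c "
from h import *
go(.590-.0967*.243,.0324+.9953*.243,.219,1.668)
cv2.imwrite('pics/w4.png',cv2.resize(np.hstack([imaging.get_image('wrist'),imaging.get_image('scene')]),(800,300))[:,:,::-1])"
```

```text
t 10.4 at [0.5812 0.1233 0.2194] az 1.6666 F [ 0.9 -3.8  6. ] open 0.0506 grip 39.1 zdir [ 1.3e-03 -5.0e-04 -1.0e+00]
shift [151.6  -0.2   0.3] spin -0.001
```

View pics/w4.png

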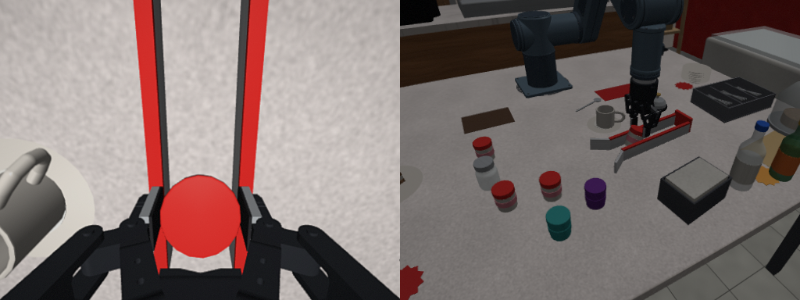

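Wrist view: the tub is between the rails and centred, with the pads just over the rail tops. I'll raise 1.5 mm to ease the light contact.

>>> carry_out(
  motion=[
    [-0.5,[10,0,-1.5],0],
    [-0.5,[35,0,-1.5],0],
    [-0.5,[60,0,-1.5],0],
    [-0.5,[85,0,-1.5],0],
    [-0.5,[110,0,-1.5],0],
    [-0.5,[130,0,-1.5],0],
    [-0.5,[145,0,-1.5],0],
    [-0.5,[152,0,-1.5],0],
  ],
)

```text
time_s: 11.5
ee_pos: [0.5662, 0.2746, 0.2199]
tcp_rot: [-0.0, 0.672, 0.74, -0.0]
ft_force: [0.1, -0.5, -1.7]
opening: 0.0508
grasp_force: 33.8
```

>>> carry_out(
  motion=[
    [-0.5,[1,0,0],0],
    [0.6,[1,0,0],0],
    [0.6,[1,0,0],0],
    [0.6,[1,0,0],0],
    [0.6,[0,0,-10],0],
    [0.6,[0,0,-40],0],
    [0.6,[-20,0,-80],0],
    [0.6,[-60,0,-80],0],
  ],
)

```text
time_s: 12.5
ee_pos: [0.5736, 0.2146, 0.3052]
tcp_rot: [0.003, 0.672, 0.741, 0.004]
ft_force: [0.9, -0.2, -0.6]
opening: 0.0685
grasp_force: 0.0
```

```bash
python3 -c "
from h import *
tubs(); go(.6583,-.1837,.30,1.668)"
```

```text
tub px [327. 157.] area 327 xy [ 0.6583 -0.1837] lane 0.0471 -0.2217
tub px [372. 165.] area 336 xy [ 0.6406 -0.2912] lane 0.0191 -0.327
tub px [178. 180.] area 425 xy [0.5982 0.1658] lane 0.0211 0.132
tub px [190. 202.] area 289 xy [0.546  0.1358] lane -0.0338 0.1071
tub px [382. 257.] area 365 xy [ 0.428  -0.3066] lane -0.194 -0.3217
t 12.55 at [0.5737 0.2096 0.3034] az 1.6655 F [-1.  -3.  -0.3] open 0.0683 grip 0.0 zdir [ 0.0051 -0.0024 -1.    ]
shift [-399.5   47.     4.8] spin -0.002
```

>>> carry_out(
  motion=[
    [0.6,[-55,6,5],0],
    [0.6,[-110,13,5],0],
    [0.6,[-165,20,5],0],
    [0.6,[-220,27,5],0],
    [0.6,[-275,34,5],0],
    [0.6,[-330,40,5],0],
    [0.6,[-375,45,5],-0.002],
    [0.6,[-400,47,5],-0.002],
  ],
)

```text
time_s: 13.55
ee_pos: [0.6573, -0.1824, 0.2957]
tcp_rot: [0.0, 0.673, 0.74, 0.0]
ft_force: [0.5, 0.8, 0.6]
opening: 0.0681
grasp_force: 0.0
```

```bash
python3 -c "
from h import *
go(.6583,-.1837,.2195,1.668); tubs()"
```

```text
t 13.55 at [ 0.6573 -0.1824  0.2957] az 1.6655 F [0.5 0.8 0.6] open 0.0681 grip 0.0 zdir [ 4.e-04 -3.e-04 -1.e+00]
shift [-1.4  0.9 76.3] spin -0.002
tub px [456. 131.] area 335 xy [ 0.7287 -0.4981] lane 0.0868 -0.5414
tub px [375. 161.] area 119 xy [ 0.6525 -0.2982] lane 0.0302 -0.3351
```

>>> carry_out(
  motion=[
    [0.6,[-1,1,30],0],
    [0.6,[-1,1,60],0],
    [0.6,[-1,1,76],0],
    [0.6,[-1,1,76],0],
    [-0.5,[-1,1,76],0],
    [-0.5,[-1,1,76],0],
    [-0.5,[-1,1,76],0],
    [-0.5,[-1,1,76],0],
  ],
)

```text
time_s: 14.6
ee_pos: [0.6588, -0.1809, 0.221]
tcp_rot: [0.001, 0.672, 0.741, 0.001]
ft_force: [-1.1, 1.3, 6.4]
opening: 0.0507
grasp_force: 32.1
```

```bash
python3 -c "
from h import *
go(.5958,-.0273,.2205,1.668)"
```

```text
t 14.6 at [ 0.6588 -0.1809  0.221 ] az 1.6677 F [-1.1  1.3  6.4] open 0.0507 grip 32.1 zdir [ 2.5e-03 -9.0e-04 -1.0e+00]
shift [159.  -47.8   0.2] spin -0.0
```

>>> carry_out(
  motion=[
    [-0.5,[20,-6,-1],0],
    [-0.5,[45,-14,-1],0],
    [-0.5,[70,-21,-1],0],
    [-0.5,[95,-29,-1],0],
    [-0.5,[120,-36,-1],0],
    [-0.5,[145,-44,-1],0],
    [-0.5,[159,-48,-1],0],
    [-0.5,[159,-48,-1],0],
  ],
)

```text
time_s: 15.6
ee_pos: [0.5954, -0.0259, 0.2217]
tcp_rot: [0.002, 0.671, 0.741, 0.001]
ft_force: [2.3, -2.0, 5.6]
opening: 0.0507
grasp_force: 36.7
```

```bash
python3 -c "
from h import *
go(.590-.0967*.191,.0324+.9953*.191,.221,1.668)"
```

```text
t 15.6 at [ 0.5954 -0.0259  0.2217] az 1.6695 F [ 2.3 -2.   5.6] open 0.0507 grip 36.7 zdir [ 0.0031 -0.0011 -1.    ]
shift [249.6   0.7   0.4] spin 0.001
```

>>> carry_out(
  motion=[
    [-0.5,[20,0.5,-1],0],
    [-0.5,[40,0.5,-1],0],
    [-0.5,[65,0.5,-1],0],
    [-0.5,[90,0.5,-1],0],
    [-0.5,[115,0.5,-1],0],
    [-0.5,[140,0.5,-1],0],
    [-0.5,[165,0.5,-1],0],
    [-0.5,[185,0.5,-1],0],
  ],
)

```text
time_s: 16.6
ee_pos: [0.5767, 0.1585, 0.2209]
tcp_rot: [-0.001, 0.672, 0.741, -0.001]
ft_force: [-0.1, -2.7, 3.0]
opening: 0.0502
grasp_force: 32.3
```

>>> carry_out(
  motion=[
    [-0.5,[20,0,0],0],
    [-0.5,[40,0,0],0],
    [-0.5,[52,0,0],0],
    [-0.5,[60,0,0],0],
    [-0.5,[64,0,0],0],
    [-0.5,[67,0,0],0],
    [-0.5,[67,0,0],0],
    [-0.5,[67,0,0],0],
  ],
)

```text
time_s: 17.6
ee_pos: [0.5713, 0.2235, 0.2214]
tcp_rot: [-0.0, 0.672, 0.74, 0.0]
ft_force: [-0.3, -0.7, 0.8]
opening: 0.0506
grasp_force: 32.0
```

>>> carry_out(
  motion=[
    [0.6,[0,0,0],0],
    [0.6,[0,0,0],0],
    [0.6,[0,0,0],0],
    [0.6,[0,0,-20],0],
    [0.6,[0,0,-80],0],
    [0.6,[-60,0,-80],0],
    [0.6,[-120,5,-80],0],
    [0.6,[-180,10,-80],0],
  ],
)

```text
time_s: 18.6
ee_pos: [0.5986, 0.0442, 0.3018]
tcp_rot: [0.0, 0.672, 0.741, 0.0]
ft_force: [0.8, 0.7, -0.6]
opening: 0.068
grasp_force: 0.0
```

```bash
python3 -c "
from h import *
tubs(); go(.6406,-.2911,.30,1.668)"
```

```text
tub px [395. 165.] area 330 xy [ 0.6424 -0.3456] lane 0.0156 -0.3813
tub px [182. 184.] area 306 xy [0.5895 0.1561] lane 0.0115 0.1232
tub px [120. 192.] area 303 xy [0.5674 0.2953] lane 0.003 0.2639
tub px [193. 202.] area 193 xy [0.547  0.1277] lane -0.0335 0.099
tub px [382. 257.] area 362 xy [ 0.428  -0.3066] lane -0.194 -0.3217
t 18.65 at [0.6002 0.037  0.3018] az 1.6645 F [ 2.4 -4.   0.9] open 0.0685 grip 0.0 zdir [ 0.0022 -0.0049 -1.    ]
shift [-330.5    9.5    3.5] spin -0.003
```

One tub has been knocked aside, to (0.642,-0.346). I'll take that one now.

>>> carry_out(
  motion=[
    [0.6,[-50,1,3],0],
    [0.6,[-105,2,3],0],
    [0.6,[-160,3,3],0],
    [0.6,[-215,4,3],0],
    [0.6,[-270,5,3],0],
    [0.6,[-325,6,3],0],
    [0.6,[-375,6,3],0],
    [0.6,[-385,6,3],0],
  ],
)

```text
time_s: 19.65
ee_pos: [0.6414, -0.3406, 0.2978]
tcp_rot: [0.0, 0.673, 0.739, -0.0]
ft_force: [-0.7, 1.0, -0.2]
opening: 0.0682
grasp_force: 0.0
```

```bash
python3 -c "
from h import *
go(.6424,-.3456,.2205,1.668)
cv2.imwrite('pics/w5.png',cv2.resize(np.hstack([imaging.get_image('wrist'),tubs()]),(800,300))[:,:,::-1])"
```

```text
t 19.65 at [ 0.6414 -0.3406  0.2978] az 1.6641 F [-0.7  1.  -0.2] open 0.0682 grip 0.0 zdir [ 0.e+00 -7.e-04 -1.e+00]
shift [-5.   0.5 77.3] spin -0.004
tub px [395. 165.] area 331 xy [ 0.6423 -0.3458] lane 0.0155 -0.3815
```

View pics/w5.png

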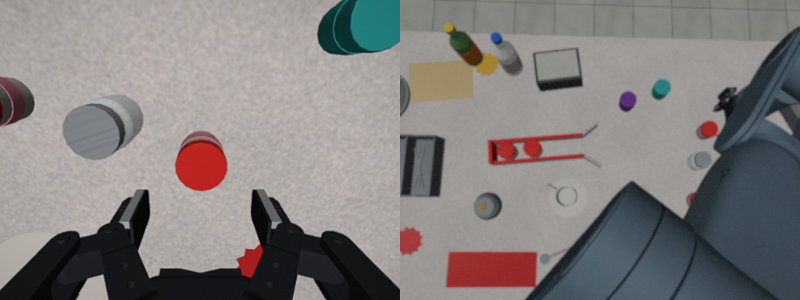

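Wrist view: the tub is ahead and centred, with the sugar jar clear of the pads. The top view shows two tubs closed up at the end stop.

>>> carry_out(
  motion=[
    [0.6,[-5,0.5,30],0],
    [0.6,[-5,0.5,60],0],
    [0.6,[-5,0.5,77],0],
    [0.6,[-5,0.5,77],0],
    [-0.5,[-5,0.5,77],0],
    [-0.5,[-5,0.5,77],0],
    [-0.5,[-5,0.5,77],0],
    [-0.5,[-5,0.5,77],0],
  ],
)

```text
time_s: 20.75
ee_pos: [0.6433, -0.3423, 0.2231]
tcp_rot: [0.001, 0.672, 0.741, 0.0]
ft_force: [0.7, 0.3, 6.2]
opening: 0.0504
grasp_force: 32.0
```

```bash
python3 -c "
from h import *
go(.5958,-.0273,.2215,1.668)"
```

```text
t 20.75 at [ 0.6433 -0.3423  0.2231] az 1.6677 F [0.7 0.3 6.2] open 0.0504 grip 32.0 zdir [ 0.0024 -0.0014 -1.    ]
shift [318.1 -16.8   1. ] spin -0.0
```

>>> carry_out(
  motion=[
    [-0.5,[25,-1,0],0],
    [-0.5,[65,-3,0],0],
    [-0.5,[105,-6,0],0],
    [-0.5,[145,-8,0],0],
    [-0.5,[185,-10,0],0],
    [-0.5,[225,-12,0],0],
    [-0.5,[265,-14,0],0],
    [-0.5,[295,-16,0],0],
  ],
)

```text
time_s: 21.75
ee_pos: [0.5983, -0.0489, 0.2221]
tcp_rot: [0.001, 0.672, 0.741, 0.0]
ft_force: [-0.3, -1.5, 1.5]
opening: 0.0498
grasp_force: 31.0
```

```bash
python3 -c "
from h import *
go(.590-.0967*.139,.0324+.9953*.139,.222,1.668)"
```

```text
t 21.75 at [ 0.5983 -0.0489  0.2221] az 1.6684 F [-0.3 -1.5  1.5] open 0.0498 grip 31.0 zdir [ 0.0014 -0.001  -1.    ]
shift [ 2.207e+02 -2.000e-01 -2.000e-01] spin 0.0
```

>>> carry_out(
  motion=[
    [-0.5,[15,0,-0.5],0],
    [-0.5,[35,0,-0.5],0],
    [-0.5,[55,0,-0.5],0],
    [-0.5,[75,0,-0.5],0],
    [-0.5,[100,0,-0.5],0],
    [-0.5,[125,0,-0.5],0],
    [-0.5,[150,0,-0.5],0],
    [-0.5,[175,0,-0.5],0],
  ],
)

```text
time_s: 22.75
ee_pos: [0.5812, 0.1255, 0.2219]
tcp_rot: [0.0, 0.672, 0.741, -0.0]
ft_force: [-0.0, -1.3, 1.9]
opening: 0.05
grasp_force: 31.4
```

>>> carry_out(
  motion=[
    [-0.5,[20,0,0],0],
    [-0.5,[34,0,0],0],
    [-0.5,[40,0,0],0],
    [-0.5,[44,0,0],0],
    [-0.5,[47,0,0],0],
    [-0.5,[49,0,0],0],
    [-0.5,[49,0,0],0],
    [-0.5,[49,0,0],0],
  ],
)

```text
time_s: 23.75
ee_pos: [0.5767, 0.1729, 0.222]
tcp_rot: [0.0, 0.672, 0.74, 0.0]
ft_force: [0.5, -2.4, 3.0]
opening: 0.0501
grasp_force: 31.3
```

>>> carry_out(
  motion=[
    [0.6,[0,0,0],0],
    [0.6,[0,0,0],0],
    [0.6,[0,0,0],0],
    [0.6,[0,0,-20],0],
    [0.6,[0,0,-80],0],
    [0.6,[-60,0,-80],0],
    [0.6,[-120,-10,-80],0],
    [0.6,[-180,-40,-80],0],
  ],
)

```text
time_s: 24.75
ee_pos: [0.5563, -0.0075, 0.3021]
tcp_rot: [0.001, 0.672, 0.741, 0.0]
ft_force: [1.8, 0.1, -0.7]
opening: 0.0684
grasp_force: 0.0
```

```bash
python3 -c "
from h import *
tubs(); go(.428,-.3066,.30,1.668)"
```

```text
tub px [222. 200.] area 78 xy [0.5532 0.0623] lane -0.0337 0.0333
tub px [382. 257.] area 363 xy [ 0.4279 -0.3067] lane -0.1941 -0.3218
t 24.8 at [ 0.5536 -0.0132  0.3016] az 1.6653 F [-2.5 -3.8 -1. ] open 0.0682 grip 0.0 zdir [-0.0027 -0.0041 -1.    ]
shift [-280.2 -152.7    3.1] spin -0.003
```

>>> carry_out(
  motion=[
    [0.6,[-45,-25,3],0],
    [0.6,[-90,-50,3],0],
    [0.6,[-135,-75,3],0],
    [0.6,[-180,-98,3],0],
    [0.6,[-225,-123,3],0],
    [0.6,[-260,-142,3],0],
    [0.6,[-280,-153,3],0],
    [0.6,[-280,-153,3],0],
  ],
)

```text
time_s: 25.8
ee_pos: [0.4303, -0.3004, 0.2988]
tcp_rot: [0.0, 0.673, 0.74, 0.0]
ft_force: [-0.5, 0.4, 0.0]
opening: 0.068
grasp_force: 0.0
```

```bash
python3 -c "
from h import *
go(.4279,-.3067,.2210,1.668)
im=tubs(); cv2.imwrite('pics/t6.png',cv2.resize(im[140:300,90:290],None,fx=3,fy=3,interpolation=cv2.INTER_CUBIC)[:,:,::-1])"
```

```text
t 25.8 at [ 0.4303 -0.3004  0.2988] az 1.665 F [-0.5  0.4  0. ] open 0.068 grip 0.0 zdir [ 1.e-04  1.e-04 -1.e+00]
shift [-6.  -3.  77.8] spin -0.003
tub px [382. 256.] area 366 xy [ 0.428  -0.3066] lane -0.194 -0.3218
```

View pics/t6.png

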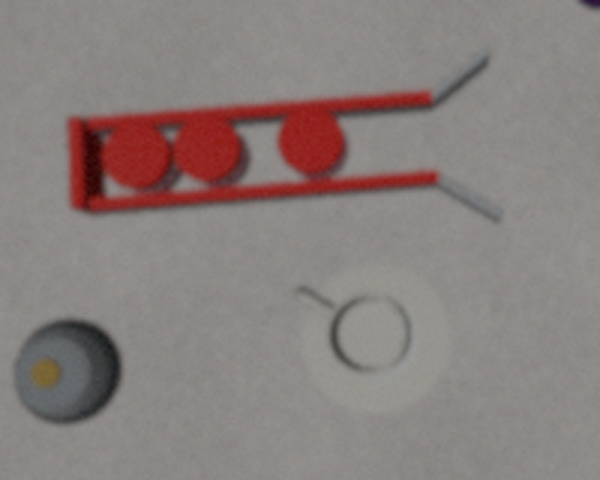

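Crop: the first two tubs are closed up at the stop, while the third (at crop 312,142) lags by about 25 mm after slipping in the grip. I'll bring the fourth and close them up by pushing.

>>> carry_out(
  motion=[
    [0.6,[-6,-3,30],0],
    [0.6,[-6,-3,60],0],
    [0.6,[-6,-3,77],0],
    [0.6,[-6,-3,77],0],
    [-0.5,[-6,-3,77],0],
    [-0.5,[-6,-3,77],0],
    [-0.5,[-6,-3,77],0],
    [-0.5,[-6,-3,77],0],
  ],
)

```text
time_s: 26.85
ee_pos: [0.4287, -0.3057, 0.2229]
tcp_rot: [0.001, 0.672, 0.74, 0.0]
ft_force: [-0.3, 1.8, 6.4]
opening: 0.0503
grasp_force: 32.0
```

```bash
python3 -c "
from h import *
go(.600,-.075,.2215,1.668)"
```

```text
t 26.85 at [ 0.4287 -0.3057  0.2229] az 1.6676 F [-0.3  1.8  6.4] open 0.0503 grip 32.0 zdir [ 0.0016 -0.0011 -1.    ]
shift [213.  192.8   1.4] spin -0.0
```

>>> carry_out(
  motion=[
    [-0.5,[25,8,0],0],
    [-0.5,[60,22,0],0],
    [-0.5,[95,45,0],0],
    [-0.5,[130,75,0],0],
    [-0.5,[155,108,0],0],
    [-0.5,[175,143,0],0],
    [-0.5,[195,173,0],0],
    [-0.5,[213,192,0],0],
  ],
)

```text
time_s: 27.85
ee_pos: [0.5998, -0.0754, 0.2236]
tcp_rot: [0.001, 0.671, 0.741, -0.001]
ft_force: [-5.9, -8.7, 12.5]
opening: 0.0502
grasp_force: 37.7
```

```bash
python3 -c "
from h import *
go(.590-.0967*.087,.0324+.9953*.087,.222,1.668)"
```

```text
t 27.85 at [ 0.5998 -0.0754  0.2236] az 1.6692 F [-5.9 -8.7 12.5] open 0.0502 grip 37.7 zdir [ 3.0e-04 -3.7e-03 -1.0e+00]
shift [195.2   1.    0.8] spin 0.001
```

>>> carry_out(
  motion=[
    [-0.5,[10,1,-1],0.001],
    [-0.5,[30,1,-1],0.001],
    [-0.5,[50,1,-1],0.001],
    [-0.5,[70,1,-1],0.001],
    [-0.5,[90,1,-1],0.001],
    [-0.5,[110,1,-1],0.001],
    [-0.5,[130,1,-1],0.001],
    [-0.5,[145,1,-1],0.001],
  ],
)

```text
time_s: 28.85
ee_pos: [0.5861, 0.0708, 0.2229]
tcp_rot: [0.001, 0.672, 0.74, 0.0]
ft_force: [4.7, -2.9, 0.1]
opening: 0.0503
grasp_force: 34.1
```

>>> carry_out(
  motion=[
    [0.6,[0,0,0],0],
    [0.6,[0,0,0],0],
    [0.6,[0,0,0],0],
    [0.6,[0,0,-20],0],
    [0.6,[0,0,-70],0],
    [0,[-50,0,-70],0],
    [-1,[-110,0,-70],0],
    [-1,[-150,0,-70],0],
  ],
)

```text
time_s: 29.85
ee_pos: [0.6, -0.0826, 0.293]
tcp_rot: [0.0, 0.673, 0.74, -0.0]
ft_force: [1.2, 0.5, 0.2]
opening: 0.0138
grasp_force: 0.0
```

```bash
python3 -c "
from h import *
im=tubs(); go(.590+.0967*.055,.0324-.9953*.055,.205,1.668)
cv2.imwrite('pics/t7.png',cv2.resize(np.hstack([imaging.get_image('wrist'),im]),(800,300))[:,:,::-1])"
```

```text
t 29.9 at [ 0.6006 -0.0868  0.293 ] az 1.6628 F [ 1.1 -2.3  0.1] open 0.0062 grip 0.0 zdir [ 0.001  -0.0034 -1.    ]
shift [65.   0.6 87.7] spin -0.005
```

View pics/t7.png

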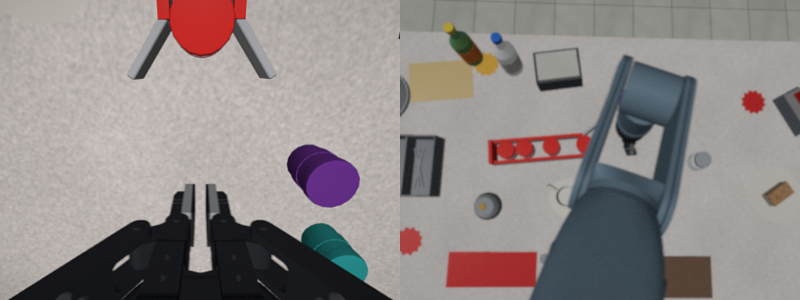

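Wrist view: the fourth tub's lid is in the mouth between the flares. The fingers are shut behind it on the centre line, ready to push.

>>> carry_out(
  motion=[
    [-1,[5,0.5,30],-0.005],
    [-1,[10,0.5,60],-0.005],
    [-1,[15,0.5,93],-0.005],
    [-1,[25,0.5,93],-0.005],
    [-1,[50,0.5,93],-0.005],
    [-1,[75,0.5,93],-0.005],
    [-1,[95,0.5,93],-0.005],
    [-1,[110,0.5,93],-0.005],
  ],
)

```text
time_s: 30.95
ee_pos: [0.5904, 0.0309, 0.2011]
tcp_rot: [0.001, 0.67, 0.742, 0.0]
ft_force: [-0.8, -0.5, 1.3]
opening: 0.0002
grasp_force: 0.7
```

>>> carry_out(
  motion=[
    [-1,[10,0,0],0],
    [-1,[20,0,0],0],
    [-1,[30,0,0],0],
    [-1,[38,0,0],0],
    [-1,[45,0,0],0],
    [-1,[50,0,0],0],
    [-1,[53,0,0],0],
    [-1,[55,0,0],0],
  ],
)

```text
time_s: 31.95
ee_pos: [0.5846, 0.0844, 0.1999]
tcp_rot: [0.0, 0.671, 0.742, -0.0]
ft_force: [-0.5, -5.7, 2.2]
opening: -0.0002
grasp_force: 2.5
```

```bash
python3 -c "
from h import *
go(.590-.0967*.051,.0324+.9953*.051,.200,1.668)"
```

```text
t 31.95 at [0.5846 0.0844 0.1999] az 1.6717 F [-0.5 -5.7  2.2] open -0.0002 grip 2.5 zdir [ 1.e-04 -2.e-04 -1.e+00]
shift [-1.3  0.3 -0.1] spin 0.004
```

>>> carry_out(
  motion=[
    [-1,[1,0,0],0],
    [-1,[2,0,0],0],
    [-1,[3,0,0],0],
    [-1,[3,0,0],0],
    [-1,[3,0,0],0],
    [-1,[3,0,0],0],
    [-1,[3,0,0],0],
    [-1,[3,0,0],0],
  ],
)

```text
time_s: 32.95
ee_pos: [0.5843, 0.0874, 0.1999]
tcp_rot: [0.0, 0.671, 0.742, -0.0]
ft_force: [-0.0, -3.9, 2.0]
opening: 0.0
grasp_force: 2.5
```

```bash
python3 -c "
from h import *
go(.590-.0967*.051,.0324+.9953*.051,.200,1.668)
im=imaging.get_image('top'); cv2.imwrite('pics/t8.png',cv2.resize(np.hstack([cv2.resize(im[140:290,90:290],(512,384)),imaging.get_image('wrist')]),(800,300))[:,:,::-1])"
```

```text
t 32.95 at [0.5843 0.0874 0.1999] az 1.6718 F [-0.  -3.9  2. ] open 0.0 grip 2.5 zdir [ 1.e-04 -1.e-04 -1.e+00]
shift [-4.3  0.4 -0.1] spin 0.004
```

View pics/t8.png

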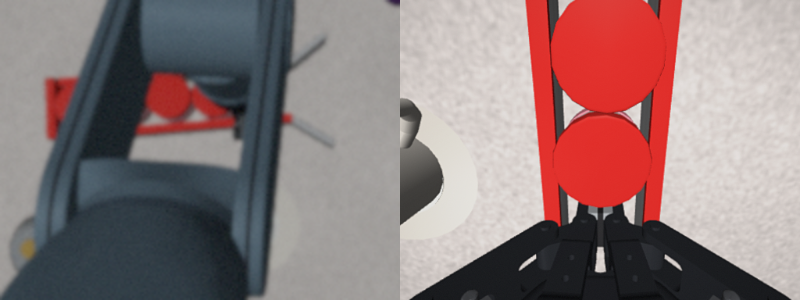

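The last two tubs are touching and upright against the fingers, but the force is still only sliding friction. I'll push further in small steps.

>>> carry_out(
  motion=[
    [-1,[1,0,0],0],
    [-1,[2,0,0],0],
    [-1,[3,0,0],0],
    [-1,[3,0,0],0],
    [-1,[4,0,0],0],
    [-1,[4,0,0],0],
    [-1,[4,0,0],0],
    [-1,[4,0,0],0],
  ],
)

```text
time_s: 34.05
ee_pos: [0.5845, 0.0886, 0.2001]
tcp_rot: [0.002, 0.67, 0.742, -0.001]
ft_force: [0.7, -17.5, 2.6]
opening: 0.0002
grasp_force: 9.2
```

>>> carry_out(
  motion=[
    [-1,[1,0,0],0],
    [-1,[2,0,0],0],
    [-1,[3,0,0],0],
    [-1,[3,0,0],0],
    [-1,[3,0,0],0],
    [-1,[3,0,0],0],
    [-1,[3,0,0],0],
    [-1,[3,0,0],0],
  ],
)

```text
time_s: 35.05
ee_pos: [0.5848, 0.0895, 0.2003]
tcp_rot: [0.004, 0.67, 0.742, -0.002]
ft_force: [2.3, -28.9, 2.7]
opening: -0.0001
grasp_force: 14.4
```

Firm resistance at 29 N means the file is closed. I'll back off and look.

>>> carry_out(
  motion=[
    [-1,[-10,0,0],0],
    [-1,[-30,0,0],0],
    [-1,[-60,0,-30],0],
    [-1,[-90,0,-70],0],
    [-1,[-120,-40,-110],0],
    [-1,[-130,-95,-120],0],
    [-1,[-140,-150,-120],0],
    [-1,[-150,-200,-120],0],
  ],
)

```text
time_s: 36.05
ee_pos: [0.3977, -0.075, 0.3198]
tcp_rot: [-0.0, 0.67, 0.742, 0.0]
ft_force: [0.0, -1.2, 0.1]
opening: 0.0001
grasp_force: 0.0
```

```bash
python3 -c "
from h import *
im=imaging.get_image('top'); cv2.imwrite('pics/t9.png',cv2.resize(im[140:300,90:300],None,fx=3.8,fy=3.7,interpolation=cv2.INTER_CUBIC)[:,:,::-1])
go(.4046,.3186,.34)"
```

```text
t 36.1 at [ 0.3927 -0.0746  0.3185] az 1.6733 F [-5.1  2.5 -1.2] open -0.0003 grip 0.0 zdir [-0.0074  0.0022 -1.    ]
shift [389.9  51.9 -20.7] spin None
```

View pics/t9.png

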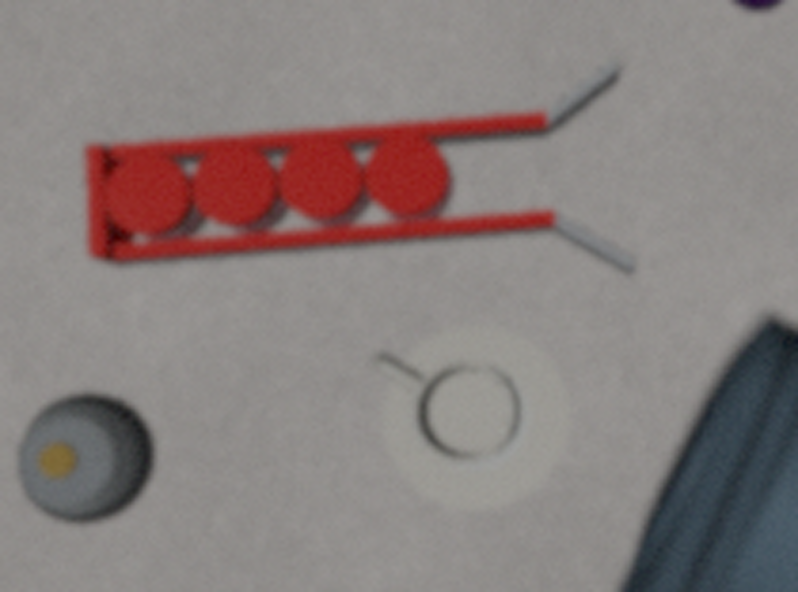

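All four tubs are in a closed file against the stop, and the cup is centred on its saucer. Next is the bell.

>>> carry_out(
  motion=[
    [-1,[45,6,-21],0],
    [-1,[95,13,-21],0],
    [-1,[145,19,-21],0],
    [-1,[195,26,-21],0],
    [-1,[245,33,-21],0],
    [-1,[295,40,-21],0],
    [-1,[345,46,-21],0],
    [-1,[385,52,-21],0],
  ],
)

```text
time_s: 37.1
ee_pos: [0.412, 0.3153, 0.3405]
tcp_rot: [-0.001, 0.67, 0.742, -0.0]
ft_force: [-0.1, -0.8, -0.1]
opening: -0.0005
grasp_force: 0.0
```

```bash
python3 -c "
from h import *
go(.4046,.3186,.235)"
```

```text
t 37.1 at [0.412  0.3153 0.3405] az 1.6733 F [-0.1 -0.8 -0.1] open -0.0005 grip 0.0 zdir [-1.2e-03  7.0e-04 -1.0e+00]
shift [  3.9  -6.9 105.5] spin None
```

>>> carry_out(
  motion=[
    [-1,[4,-7,20],0],
    [-1,[4,-7,50],0],
    [-1,[4,-7,80],0],
    [-1,[4,-7,100],0],
    [-1,[4,-7,105],0],
    [-1,[4,-7,105],0],
    [-1,[4,-7,105],0],
    [-1,[4,-7,105],0],
  ],
)

```text
time_s: 38.1
ee_pos: [0.4055, 0.3167, 0.2368]
tcp_rot: [0.0, 0.671, 0.742, 0.001]
ft_force: [0.8, 0.3, 0.4]
opening: 0.0001
grasp_force: 0.0
```

```bash
python3 -c "
from h import *
go(.4046,.3186,.223)"
```

```text
t 38.1 at [0.4055 0.3167 0.2368] az 1.6718 F [0.8 0.3 0.4] open 0.0001 grip 0.0 zdir [ 1.4e-03  8.0e-04 -1.0e+00]
shift [ 2.  -0.7 13.8] spin None
```

Now press in small steps, watching the force.

>>> carry_out(
  motion=[
    [-1,[2,-1,4],0],
    [-1,[2,-1,7],0],
    [-1,[2,-1,9],0],
    [-1,[2,-1,11],0],
    [-1,[2,-1,13],0],
    [-1,[2,-1,14],0],
    [-1,[2,-1,14],0],
    [-1,[2,-1,14],0],
  ],
)

```text
time_s: 39.1
ee_pos: [0.404, 0.3186, 0.2233]
tcp_rot: [0.0, 0.67, 0.742, 0.0]
ft_force: [-4.5, 0.0, 15.1]
opening: -0.0004
grasp_force: 7.9
```

>>> carry_out(
  motion=[
    [-1,[0,0,1],0],
    [-1,[0,0,1],0],
    [-1,[0,0,1],0],
    [-1,[0,0,1],0],
    [-1,[0,0,1],0],
    [-1,[0,0,1],0],
    [-1,[0,0,1],0],
    [-1,[0,0,1],0],
  ],
)

```text
time_s: 40.1
ee_pos: [0.404, 0.3186, 0.2232]
tcp_rot: [0.0, 0.67, 0.742, 0.001]
ft_force: [-7.0, -0.7, 24.1]
opening: -0.0
grasp_force: 11.9
```

>>> carry_out(
  motion=[
    [-1,[0,0,-5],0],
    [-1,[0,0,-15],0],
    [-1,[0,0,-40],0],
    [-1,[0,0,-80],0],
    [-1,[0,-50,-110],0],
    [-1,[0,-80,-110],0],
    [-1,[0,-80,-110],0],
    [-1,[0,-80,-110],0],
  ],
)

```text
time_s: 41.1
ee_pos: [0.3249, 0.3104, 0.331]
tcp_rot: [0.0, 0.67, 0.742, 0.0]
ft_force: [0.8, -0.1, -1.0]
opening: 0.0001
grasp_force: 0.0
```

```bash
python3 -c "
from h import *
im=imaging.get_image('top'); cv2.imwrite('pics/t10.png',cv2.resize(np.hstack([im,imaging.get_image('scene')]),(800,300))[:,:,::-1])
go(.4046,.3186)"
```

```text
t 41.2 at [0.3253 0.3104 0.3307] az 1.6713 F [ 0.2 -0.  -0.2] open 0.0004 grip 0.0 zdir [ 1.e-04 -3.e-04 -1.e+00]
shift [ 0.2 79.7  0. ] spin None
```

View pics/t10.png

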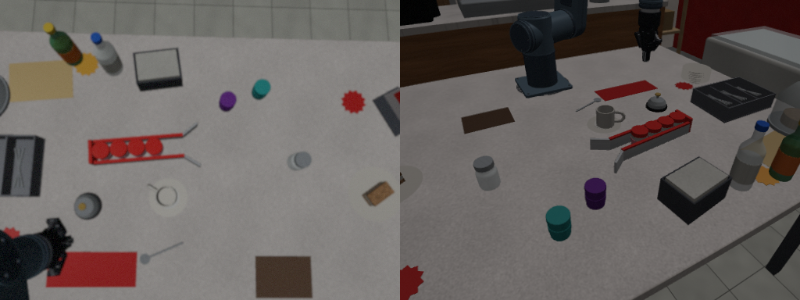

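The plunger stopped dead while the force rose to 24 N, so it reached its stop and was then released. The file, cup and sugar jar are all in place and the arm is clear.

```bash
python3 -c "
from bench import workorder
print(workorder.sign_off())"
```

```text
the job is handed in; nothing more can be done
None
```

The job is handed in: the cup is on its saucer, all four tubs are closed up against the end stop, the bell was pressed to its stop and released, and the sugar jar was left where it stood; the hand-in returned no verdict.

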